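Oil shot for the turned tubes

ROBOT

A 6-joint arm with a two-finger parallel gripper is mounted at the origin on the work surface. World frame = base frame: x ahead of the robot, y to its left, z up, the work surface at z = 0. Lengths are in m, angles in degrees, forces in N, time in s.
With the tool pointing down it reaches from about 0.35 to 0.875 m from the base axis. Payload 4.2 kg.
Tool frame: the origin (TCP) lies at the very end of the fingers, on their centre line; the grasp point (between the pads) lies 19 mm behind it (r.grip_point_offset is the distance from the TCP to the grasp point, in m); z points along the fingers, y is the line along which they close (so a half turn about z gives the same grasp; the last joint's range is limited). The gripper opens to 87 mm and grips with 3 to 60 N. Pads are 19 mm wide; open, the fingers measure 117 mm over their backs; the gripper's body (75 mm by 190 mm) begins 51 mm behind the grasp point.
Start: joints at [-51.704, 22.042, 0.453, 0, -68.411, -14.817], TCP at [0.249, -0.573, 0.2] pointing down, gripper open.
Joint ranges: [-179.83, 179.83], [-69.29, 118.12], [-61.27, 80.66], [-181.25, 117.63], [-171.15, -9.14], [-177.46, 177.46]. Speed limits (degrees/s): [159.86, 159.86, 180, 180, 180, 180].

INTERFACE

Orientations are given as a 3x3 rotation matrix whose columns are the frame's x, y, z axes.
In Python, from station import r, cams gives the robot as it stands. The module is installed in compiled form; this text tells all that it offers.
- The arm moves only by the shell command python3 -m handwheel 'ROWS'. ROWS is JSON, a list that holds one entry, the list of rows, each a list of 7 numbers: the turn, a rotation vector about the tool's x, y, z in units of 6 degrees (1.0 is 6 degrees), then the shift along the tool's x, y, z in m, then the finger opening in m, from 0 to 0.087. In form: [[[ax, ay, az, x, y, z, jaw], ...]]. A call has 1 to 12 rows; each row shifts and turns the commanded pose from where the row before left it, along the tool's axes as they then stand; what a row does not reach is not made up. A row lasts 1/10 s, in which the tool goes at most 50 mm and 8.59 degrees, less where a joint would pass 70% of its speed; a pose out of reach is approached as far as the arm can. A call with a gripper value outside its range is refused whole. The fingers move at their own pace and stop on an object; the grip force is fixed at half the most. Time passes only in rows, so rows that do not move let the fingers close. It gives the time, the measured TCP pose, the force, the opening and the grip force at its end, in the units of the state.
- r.sense(): the state, without advancing time (a new reading comes with each control period).
- cams.capture(name): name is "side" or "top"; returns the picture (480x640x3 uint8, red, green, blue); there is no depth.
- cams.get_calibration(name): a dict with "camera_matrix" (3x3 intrinsics, pixels), "k1" (the pictures are not rectified: a ray, as slopes to the right and down, at radius r is drawn at 1 + k1 r^2 times it, then the intrinsics apply), "rvec" (rotation vector, rad) and "tvec" (3), from world to camera coordinates, as OpenCV has them. Camera axes: x right, y down, z forward; pixel columns grow to the right and rows downward; lengths in m; the calibration is good to about 2 mm. A picture is of the moment at which its call begins. get_calibration takes no time and is no camera call.
- r.finish_job(): hands the job in; it is judged then, once.
The state is a dict: "time_s": time; "joints": joint angles; "joint_velocities": joint speeds; "effort": joint torques, N m; "tcp_pos": TCP position; "ee_rot": TCP orientation; "wrist_force": force on the tool from outside, world axes, zero at the start; "moment": the same for the moment, N m; "gripper_width": opening from 0.0 (shut) to 1.0 (fully open); "gripper_force": force on a finger pad.
Only numpy, scipy, OpenCV 4.12 (cv2) and the standard library are available. Lean on these libraries where they do the work, as an engineer would, in place of code of your own. Each camera call takes 0.05 s, during which the arm holds its last target. There are 200 camera calls.

TASK

The turned tubes racked at the back of the rework bench are due a shot of rust-preventive oil, which is in the spray can with the green cap. Press the green nozzle cap straight down as far as it goes, keep it down for about half a second, then let it spring right back up and move clear. Do not press the red or the yellow cap on the other two cans.

Things in the scene. Friction and masses are not known exactly. Their poses are not given: they have to be found in the camera images.
- green_top (a point): Centre of the flat top of the green cap (44 mm across, 22 mm tall, black nozzle on its rim along +x; z up), 185 mm above the bench when up; goes down with the cap. On an upright aluminium can 65 mm across, green band, fixed in a grey 90 mm base. Three cans alike but for colour, any order, axes 120 mm apart or more. Other things on the bench are under 105 mm tall.
- green_cap (a joint): the green nozzle cap of the can with the green band. Value: how far the cap is pushed down, 0 m when up, 0.008 m when fully down; slides straight down against a spring that pushes back with 3 N at the top and 9 N at the bottom, where it meets a hard stop; springs back by itself when let go
- red_cap (a joint): the red nozzle cap of the can with the red band, another product. Value: how far the cap is pushed down, 0 m when up, 0.008 m when fully down; same size and spring as the green one; must stay up
- yellow_cap (a joint): the yellow nozzle cap of the can with the yellow band, another product. Value: how far the cap is pushed down, 0 m when up, 0.008 m when fully down; same size and spring as the green one; must stay up

How it is judged:
By the outcome, as a careful person would: the job done as asked, in the order asked, and still so for the second after the job is handed in, with the robot touching nothing.
It also fails if it takes over 27 s, if anything falls off the work surface, if the arm or the gripper's body presses on something with over 40 N, if the wrist force passes 120 N, or if a joint passes its speed limit or range.

## Working session

There is one attempt and no reset: what is moved stays moved. The work goes in short steps, Python scripts to look and compute and a shell command to move; the robot and the scene stay as the last step left them, time stands still between calls to the robot, and variables do not carry over. Pictures are saved under pics/ and viewed, at most 10 in all, crops included, and the job is handed in when it is done.

```bash
mkdir -p pics; cat > h.py <<'E'
import numpy as np, cv2
from station import r, cams
def ray(n,px):
    c=cams.get_calibration(n);K=np.array(c["camera_matrix"],float)
    p=cv2.undistortPoints(np.array([[px]],float),K,np.array([c["k1"],0,0,0],float))[0,0]
    R=cv2.Rodrigues(np.array(c["rvec"],float))[0];t=np.array(c["tvec"],float).ravel()
    return -R.T@t, R.T@np.array([p[0],p[1],1])
def onz(n,px,z):
    o,d=ray(n,px); return o+d*(z-o[2])/d[2]
E
python3 - <<'E'
from h import *
for n in("top","side"):
    im=cams.capture(n); cv2.imwrite(f"pics/{n}0.png",im[:,:,::-1])
    o,d=ray(n,(320,240)); print(n,o,d)
s=r.sense(); print(s["time_s"],s["tcp_pos"],s["ee_rot"],s["wrist_force"])
E
```

```text
top [ 0.41355678 -0.00420386  1.41114254] [ 0.10492246  0.02135549 -0.99432587]
side [0.36719071 0.59920488 0.70588455] [ 0.19401594 -0.74915171 -0.63371652]
0.1 [ 0.24879716 -0.57273194  0.198591  ] [[-9.17253174e-01 -3.98303680e-01 -8.90876309e-04]
 [-3.98304652e-01  9.17251612e-01  1.69834605e-03]
 [ 1.40700251e-04  1.91265348e-03 -9.99998161e-01]] [-0.17692189  0.37971502 -0.05026451]
```

View pics/top0.png

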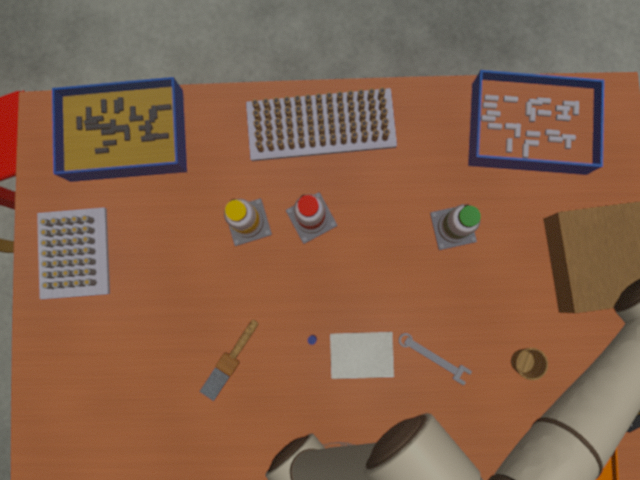

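View pics/side0.png

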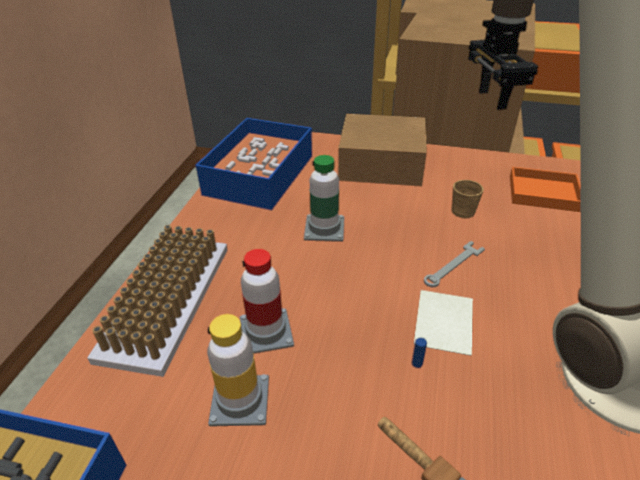

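The top view has the green cap at about (469,216), red at (308,205) and yellow at (236,210). The side view has the green cap at about (323,162), the farthest can, with a box behind it.

```bash
python3 - <<'E'
from h import *
P={}
for n in("top","side"):
    im=cv2.imread(f"pics/{n}0.png"); hsv=cv2.cvtColor(im,cv2.COLOR_BGR2HSV)
    m=cv2.inRange(hsv,(45,120,60),(80,255,255))
    k,l,st,c=cv2.connectedComponentsWithStats(m)
    for i in range(1,k):
        if st[i,4]>25: print(n,st[i],c[i])
    if n=="top":
        i=1+np.argmax(st[1:,4]); (p,rad)=cv2.minEnclosingCircle(np.argwhere(l==i)[:,::-1].astype(np.float32).reshape(-1,1,2)); print(p,rad)
        for q in (c[i],p): print(onz("top",q,.185))
    else:
        i=[j for j in range(1,k) if st[j,4]>25][0]; x,y,w,h,a=st[i]
        print("brightness rows",[int(im[yy,int(c[i][0]),1]) for yy in range(y-2,y+h+2)], [ (yy,onz("side",(c[i][0],yy),.185)) for yy in (y+4,y+5)])
E
```

```text
top [459 206  21  20 315] [468.98730159 215.68888889]
(468.97369384765625, 215.55262756347656) 10.346264839172363
[ 0.58294347 -0.27857545  0.185     ]
[ 0.58322058 -0.27856325  0.185     ]
side [314 155  20  18 266] [323.39849624 163.15037594]
brightness rows [120, 123, 137, 137, 134, 132, 134, 134, 133, 133, 134, 124, 82, 65, 60, 67, 67, 68, 65, 67, 79, 107] [(np.int32(159), array([ 0.58446633, -0.27695217,  0.185     ])), (np.int32(160), array([ 0.58348947, -0.27295356,  0.185     ]))]
```

The two views agree on green_top at about (0.5835, -0.2785, 0.185). I'll go above it at z ≈ 0.23 while closing the fingers.

```bash
python3 -m handwheel '[[[0,0,0,-0.018,0.0055,-0.015,0],[0,0,0,-0.036,0.0115,-0.013,0],[0,0,0,-0.045,0.0145,-0.004,0],[0,0,0,-0.045,0.0145,0,0],[0,0,0,-0.045,0.0145,0,0],[0,0,0,-0.045,0.0145,0,0],[0,0,0,-0.045,0.0145,0,0],[0,0,0,-0.045,0.0145,0,0],[0,0,0,-0.045,0.0145,0,0],[0,0,0,-0.036,0.0120,0,0],[0,0,0,-0.019,0.006,0,0],[0,0,0,0,0,0,0]]]'
python3 - <<'E'
from h import *
s=r.sense(); R=np.array(s["ee_rot"]); print(s["time_s"],s["tcp_pos"],R,s["gripper_width"],s["wrist_force"])
print("tool shift",R.T@(np.array([.5835,-.2785,.2])-s["tcp_pos"]))
a=cams.capture("top")[150:270,400:540]; b=cams.capture("side")[100:220,253:393]
cv2.imwrite("pics/near.png",cv2.resize(np.hstack([a,b]),None,fx=2.8,fy=2.8)[:,:,::-1])
E
```

```text
time_s: 1.3
tcp_pos: [0.5849, -0.2772, 0.2304]
ee_rot: [[-0.916, -0.401, -0.001], [-0.401, 0.916, 0.001], [0.001, 0.001, -1.0]]
wrist_force: [-0.7, -0.7, 0.5]
gripper_width: 0.033
gripper_force: 0.0
1.3 [ 0.5849223  -0.27721812  0.23036042] [[-9.15996283e-01 -4.01184172e-01 -1.43885442e-03]
 [-4.01185341e-01  9.15996682e-01  6.32744456e-04]
 [ 1.06413882e-03  1.15683887e-03 -9.99998765e-01]] 0.03268932422878608 [-0.70485513 -0.73598613  0.46127481]
tool shift [ 0.00178478 -0.00063871  0.03036162]
```

View pics/near.png

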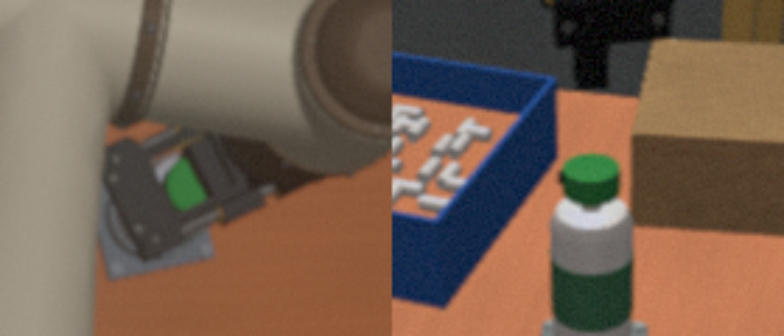

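The closed fingers sit directly above the green cap: tips at about (592,85) in the crop, cap at (590,165). I'll go down to just above the cap.

```bash
python3 -m handwheel '[[[0,0,0,0.0015,-0.0005,0.015,0],[0,0,0,0,0,0.015,0],[0,0,0,0,0,0.008,0],[0,0,0,0,0,0.002,0],[0,0,0,0,0,0,0]]]'
```

```text
time_s: 1.9
tcp_pos: [0.5819, -0.2809, 0.1918]
ee_rot: [[-0.918, -0.398, -0.0], [-0.398, 0.918, -0.0], [0.0, -0.0, -1.0]]
wrist_force: [-0.8, -0.9, 0.6]
gripper_width: 0.005
gripper_force: 0.0
```

```bash
python3 -m handwheel '[[[0,0,0,0,0,0.003,0],[0,0,0,0,0,0.003,0],[0,0,0,0,0,0.002,0],[0,0,0,0,0,0.002,0],[0,0,0,0,0,0.001,0],[0,0,0,0,0,0,0]]]'
```

```text
time_s: 2.5
tcp_pos: [0.5823, -0.2801, 0.1803]
ee_rot: [[-0.917, -0.399, -0.0], [-0.399, 0.917, 0.0], [0.0, 0.0, -1.0]]
wrist_force: [1.3, 0.9, -0.8]
gripper_width: 0.004
gripper_force: 0.0
```

```bash
python3 - <<'E'
from h import *
b=cams.capture("side")[100:220,253:393]
s=r.sense();print(s["time_s"],s["tcp_pos"],s["wrist_force"])
cv2.imwrite("pics/near2.png",cv2.resize(b,None,fx=5,fy=5)[:,:,::-1])
E
```

```text
2.55 [ 0.5823697  -0.28011736  0.18047658] [ 0.29278523  0.12847427 -0.39717491]
```

View pics/near2.png

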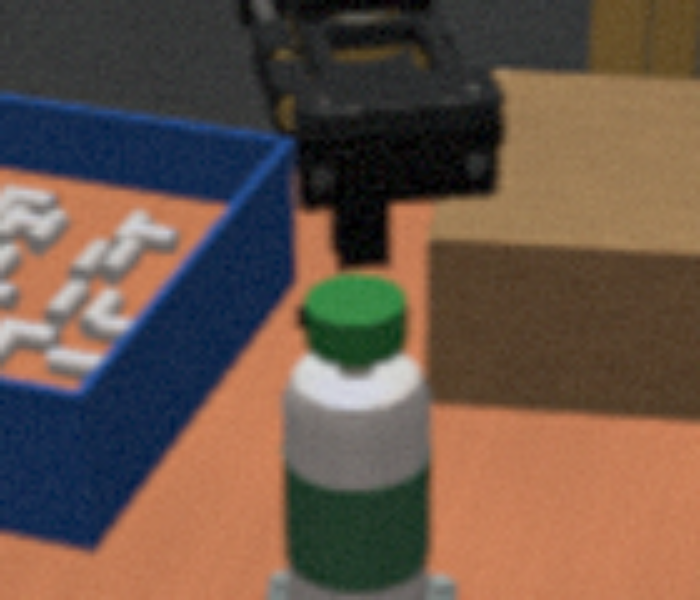

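The tips end at about pixel (325,152), above the cap's top ellipse (324,159), and nothing touches. I'll check where the reported TCP should appear.

```bash
python3 - <<'E'
from h import *
def proj(n,P):
    c=cams.get_calibration(n)
    return cv2.projectPoints(np.array([P],float),np.array(c["rvec"]),np.array(c["tvec"]),np.array(c["camera_matrix"]),np.array([c["k1"],0,0,0.]))[0].ravel()
s=r.sense();p=np.array(s["tcp_pos"])
print(proj("side",p),proj("side",p+[0,0,.01]),proj("side",p+[0,-.01,0]),proj("side",p+[.01,0,0]))
for z in(.18,.185,.19,.195,.2): print(z,onz("side",(325,152.5),z))
im=cams.capture("top"); cv2.imwrite("pics/t2.png",cv2.resize(im[170:270,410:530],None,fx=6,fy=6)[:,:,::-1])
E
```

```text
[324.74197039 160.25625957] [324.72113318 156.06119311] [325.8566328  157.91204823] [320.11279852 159.72497524]
0.18 [ 0.58975714 -0.31298752  0.18      ]
0.185 [ 0.58764102 -0.30431459  0.185     ]
0.19 [ 0.58552491 -0.29564165  0.19      ]
0.195 [ 0.58340879 -0.28696872  0.195     ]
0.2 [ 0.58129268 -0.27829579  0.2       ]
```

View pics/t2.png

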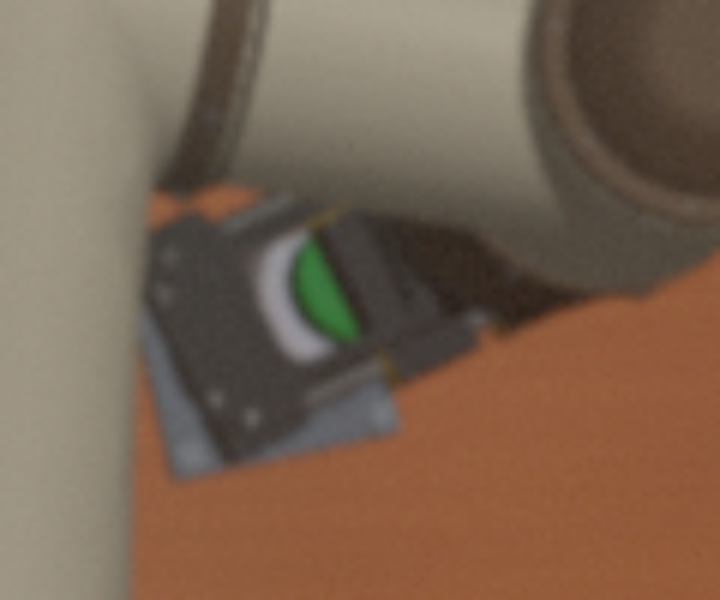

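```bash
python3 - <<'E'
from h import *
def proj(n,P):
    c=cams.get_calibration(n)
    return cv2.projectPoints(np.array([P],float),np.array(c["rvec"]),np.array(c["tvec"]),np.array(c["camera_matrix"]),np.array([c["k1"],0,0,0.]))[0].ravel()
p=np.array([.2488,-.5727,.1986]);y=np.array([-.398,.917,0])
for d in(-.05,0,.05): print("start",d,proj("side",p+d*y),proj("side",p+d*y+[0,0,.02]))
print("near",proj("side",[.5849,-.2772,.2304]))
a=cv2.imread("pics/side0.png")[0:140,440:560]
cv2.imwrite("pics/s0c.png",cv2.resize(a,None,fx=4,fy=4))
E
```

```text
start -0.05 [481.00785144 100.17687346] [482.56664944  92.39443013]
start 0 [489.74021235 108.66763535] [491.44489899 100.71466732]
start 0.05 [499.06043544 117.7399208 ] [500.92767499 109.61146607]
near [323.08450251 139.33569252]
```

View pics/s0c.png

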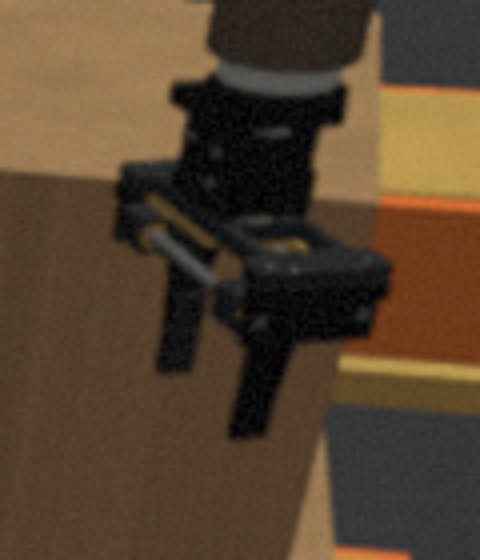

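Both open tips in the start view, (483.5,93) and (502,109), fit the reported TCP raised by about 20 mm. So the real fingertips end about 20 mm short of the reported TCP, and contact is due at a reported z of about 0.165. I'll go on down with a guarded move.

```bash
python3 -m handwheel '[[[0,0,0,-0.001,0.001,0.004,0],[0,0,0,0,0,0.004,0],[0,0,0,0,0,0.003,0],[0,0,0,0,0,0.001,0],[0,0,0,0,0,0,0]]]'
python3 - <<'E'
from h import *
b=cams.capture("side")[100:220,253:393]
s=r.sense();print(s["time_s"],s["tcp_pos"],s["wrist_force"])
cv2.imwrite("pics/near3.png",cv2.resize(b,None,fx=5,fy=5)[:,:,::-1])
E
```

```text
time_s: 3.1
tcp_pos: [0.5828, -0.2788, 0.1682]
ee_rot: [[-0.917, -0.398, -0.001], [-0.398, 0.917, 0.0], [0.001, 0.0, -1.0]]
wrist_force: [0.4, 1.0, 0.4]
gripper_width: 0.005
gripper_force: 0.0
3.15 [ 0.5829015  -0.27886115  0.16847665] [-0.22576217  0.68948579  0.49967894]
```

View pics/near3.png

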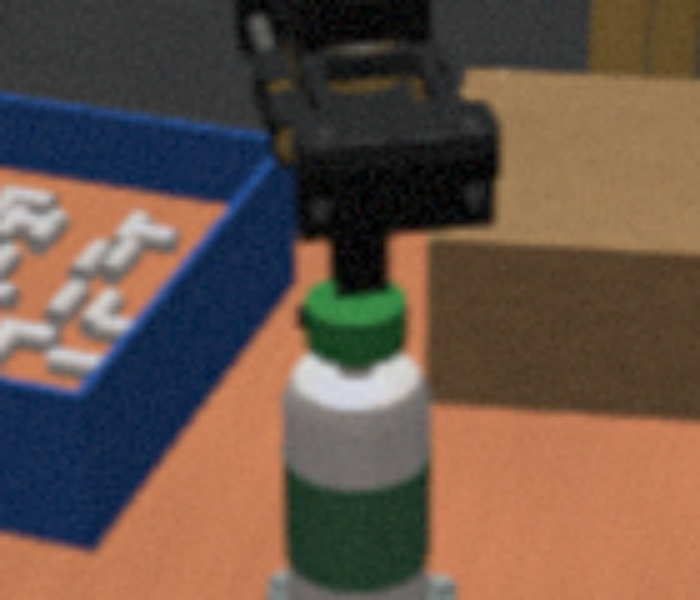

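The tip at (360,292) now covers the rear of the cap's top ellipse and nearly touches it. I'll press on and watch the force.

```bash
python3 -m handwheel '[[[0,0,0,0,0,0.002,0],[0,0,0,0,0,0.002,0],[0,0,0,0,0,0.001,0],[0,0,0,0,0,0.001,0],[0,0,0,0,0,0,0]]]'
```

```text
time_s: 3.65
tcp_pos: [0.5829, -0.2789, 0.1627]
ee_rot: [[-0.917, -0.398, 0.0], [-0.398, 0.917, -0.0], [-0.0, -0.0, -1.0]]
wrist_force: [0.5, 0.7, -0.2]
gripper_width: 0.001
gripper_force: 0.0
```

```bash
python3 -m handwheel '[[[0,0,0,0,0,0.001,0],[0,0,0,0,0,0.001,0],[0,0,0,0,0,0.001,0],[0,0,0,0,0,0,0]]]'
python3 - <<'E'
from h import *
b=cams.capture("side")[100:220,253:393]
s=r.sense();print(s["time_s"],s["tcp_pos"],s["wrist_force"])
cv2.imwrite("pics/near4.png",cv2.resize(b,None,fx=5,fy=5)[:,:,::-1])
E
```

```text
time_s: 4.05
tcp_pos: [0.583, -0.2789, 0.1601]
ee_rot: [[-0.917, -0.399, 0.001], [-0.399, 0.917, -0.0], [-0.0, -0.001, -1.0]]
wrist_force: [-0.6, 1.0, 4.1]
gripper_width: 0.004
gripper_force: 2.3
4.1 [ 0.58301824 -0.27892907  0.16010027] [-1.11376842  1.05327036  4.15676828]
```

View pics/near4.png

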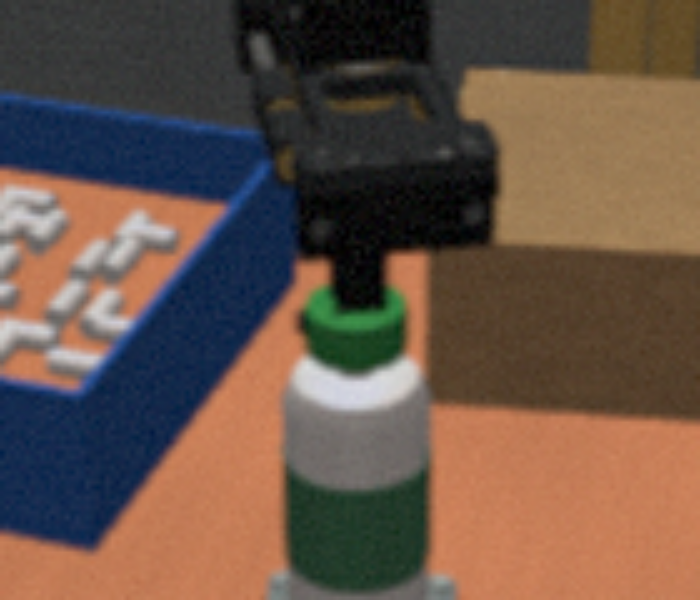

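There is contact: 4.1 N, about 1.5 mm down, with the tip centred on the cap. I'll push to near the stop.

```bash
python3 -m handwheel '[[[0,0,0,0,0,0.002,0],[0,0,0,0,0,0.002,0],[0,0,0,0,0,0.0015,0],[0,0,0,0,0,0,0]]]'
```

```text
time_s: 4.5
tcp_pos: [0.5831, -0.2789, 0.1553]
ee_rot: [[-0.917, -0.399, 0.001], [-0.399, 0.917, -0.001], [-0.001, -0.001, -1.0]]
wrist_force: [-2.0, 1.8, 8.1]
gripper_width: 0.006
gripper_force: 4.1
```

```bash
python3 -m handwheel '[[[0,0,0,0,0,0.001,0],[0,0,0,0,0,0.001,0],[0,0,0,0,0,0.0005,0]]]'
```

```text
time_s: 4.8
tcp_pos: [0.5831, -0.279, 0.1544]
ee_rot: [[-0.917, -0.399, 0.001], [-0.399, 0.917, -0.001], [-0.001, -0.002, -1.0]]
wrist_force: [-3.8, 4.5, 14.0]
gripper_width: 0.001
gripper_force: 7.0
```

At 14 N, well above the 9 N spring, the cap is on its stop. I'll hold, then lift straight up.

```bash
python3 -m handwheel '[[[0,0,0,0,0,0.0003,0],[0,0,0,0,0,0,0],[0,0,0,0,0,0,0],[0,0,0,0,0,0,0],[0,0,0,0,0,-0.006,0],[0,0,0,0,0,-0.01,0],[0,0,0,0,0,-0.02,0],[0,0,0,0,0,-0.03,0],[0,0,0,0,0,-0.03,0],[0,0,0,0,0,-0.02,0],[0,0,0,0,0,0,0],[0,0,0,0,0,0,0]]]'
python3 - <<'E'
from h import *
b=cams.capture("side")[100:220,253:393]
s=r.sense();print(s["time_s"],s["tcp_pos"],s["wrist_force"])
cv2.imwrite("pics/end.png",cv2.resize(b,None,fx=5,fy=5)[:,:,::-1])
E
```

```text
time_s: 6.0
tcp_pos: [0.5827, -0.2785, 0.2662]
ee_rot: [[-0.917, -0.398, -0.001], [-0.398, 0.917, 0.001], [0.0, 0.001, -1.0]]
wrist_force: [-0.1, -0.0, -1.2]
gripper_width: 0.001
gripper_force: 0.0
6.05 [ 0.58231037 -0.27842434  0.26536965] [-0.11144795 -0.15417255  0.76850885]
```

View pics/end.png

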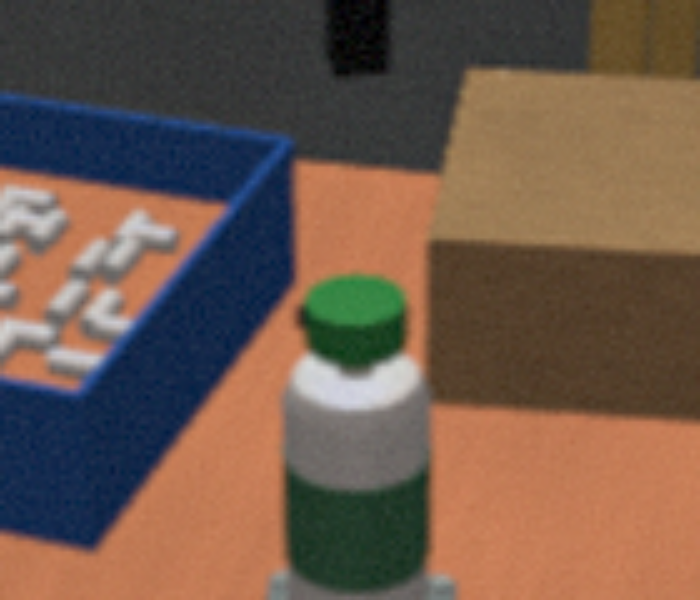

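The cap is fully back up, with its top at (355,300) as before the press, and the gripper is well clear above it.

```bash
python3 -c "
from station import r
print(r.finish_job())"
```

```text
the job is handed in; nothing more can be done
None
```

I pressed the green cap to its stop (14 N against the 9 N spring), held it about half a second and let it spring fully back up; the gripper is clear above it, the red and yellow caps were not touched, and the job was handed in at about 6 s.

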